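# Tip only the walnuts out of a two-section dish

### The job

Tip only the walnuts out of the two-section dish into the metal tin in front of it: turn the dish on its stand (its two pegs are there for that) so that the walnut side faces the tin, then press the black handle down to tip the dish well over until all the nuts have rolled out. Let the dish come back level, with every walnut in the tin and both cinnamon sticks still in the dish, which they must never leave. Do not disturb the other things on the counter.

Things in the scene. Friction and masses are not known exactly. Their poses are not given: they have to be found in the camera images.
- stand: Fixed steel tipping stand. Origin: on the counter, straight under the dish's middle. Its x axis is the way the dish tips (towards the tin), y to the left of that, z up. Two posts (y = +-135 mm, 158 mm tall, 30 x 8 mm) carry the cradle on a level axle along the stand's y, 150 mm above the counter.
- cradle (a joint): Tipping angle of the cradle about the axle, rad: 0 = level (rest), 1.0 = fully tipped towards the stand's +x, hard stops at both. A damped spring brings it back to level when let go (in 1 to 2 s); tipping fully takes 3 to 6 N down on the handle.
- handle (a point): Centre of the black handle bar (20 mm thick, 55 mm long, parallel to the axle) on a crank at the stand's left, y = +175 mm from its middle, 110 mm from the axle. At rest it is in front of the axle (+x), 25 degrees above it; pressed down from above it runs on an arc about the axle to 32 degrees below it, which tips the dish fully.
- dish: White round two-section dish, 0.4 kg. Origin: centre of its foot's underside, 103 mm above the counter. Its x axis points to the middle of the walnut section, -x to the cinnamon section; y runs along the dividing wall. With dish x along the stand's x the walnuts face the tipping side. It turns endlessly either way on its pivot and stays as left; 1 to 4 N sideways on a peg turns it.
- dish_floor (a point): Centre of the dish's inner floor (60 mm radius), 20 mm above the dish's origin. Walls slope out to a rim of 106 mm radius, 30 mm above this floor. The straight dividing wall across the middle is 5 mm thick and 40 mm high above this floor.
- pivot (a point): Foot of the pivot pin on the cradle's round plate, where the dish's origin sits. The dish's foot (100 mm across, 16 mm high) stands loosely over the hidden pin (22 mm thick, 14 mm high, 26 mm hole), which keeps the dish in place even when tipped. Tips with the cradle.
- peg_a (a point): Top centre of the upright peg on the dividing wall at the dish's +y, 70 mm from the dish's axis. The peg is 12 mm thick and stands 41 mm clear of the top of the wall. Pushing it sideways turns the dish.
- peg_b (a point): Top centre of the other, identical peg, 70 mm from the axis at the dish's -y.
- tin: Open rectangular metal tin, 200 (x) x 240 (y) x 40 mm high, walls 4 mm, standing on the counter in front of the stand where the tipped dish empties. Origin: centre of its underside.
- walnut0: Whole brown walnut, about 32 mm, loose in one section of the dish. Origin: its centre.
- walnut1: Whole brown walnut, about 32 mm, loose in one section of the dish. Origin: its centre.
- walnut2: Whole brown walnut, about 32 mm, loose in one section of the dish. Origin: its centre.
- stick0: Brown cinnamon stick, 60 mm long, 20 x 11 mm across, loose in the other section of the dish. Origin: its centre.
- stick1: Brown cinnamon stick, 60 mm long, 20 x 11 mm across, loose in the other section of the dish. Origin: its centre.
- mug: Mug, 80 mm across, 90 mm tall; bystander, not to be disturbed. Origin: underside, at its middle.
- jar: Jar, 66 mm across, 110 mm tall; bystander, not to be disturbed. Origin: underside, at its middle.
- orange: Orange, 72 mm; bystander, not to be disturbed. Origin: underside, at its middle.
- bowl: Metal bowl, 150 mm across, 60 mm tall; bystander, not to be disturbed. Origin: underside, at its middle.
- spoon: Wooden spoon lying on the counter; bystander, not to be disturbed. Origin: underside of the spoon.
- sauce: Glass bottle, 60 mm across, 170 mm tall; bystander, not to be disturbed. Origin: underside, at its middle.
There are look-alikes about, which are no part of the job. What is shaped like the dish but red is not meant.

How it is judged:
By the outcome, as a careful person would: the job done as asked, in the order asked, and still so for the second after the job is handed in, with the robot touching nothing.
It also fails if it takes over 72 s, if anything falls off the work surface, if the arm or the gripper's body presses on something with over 40 N, if the wrist force passes 120 N, or if a joint passes its speed limit or range.

### The arm

A 6-joint arm with a two-finger parallel gripper is mounted at the origin on the work surface. World frame = base frame: x ahead of the robot, y to its left, z up, the work surface at z = 0. Lengths are in m, angles in rad, forces in N, time in s.
With the tool pointing down it reaches from about 0.225 to 0.875 m from the base axis. Payload 3.4 kg.
Tool frame: the origin (TCP) lies at the very end of the fingers, on their centre line; the grasp point (between the pads) lies manip.pinch_z behind it (manip.pinch_z is the distance from the TCP to the grasp point, in m); z points along the fingers, y is the direction in which the jaws open and shut (so a half turn about z gives the same grasp; the last joint's range is limited). The gripper opens to 85 mm and grips with 20 to 120 N. Pads are 22 mm wide; open, the fingers measure 114 mm over their backs; the gripper's body (76 mm by 85 mm) begins 54 mm behind the grasp point. The pads swing forward as they close: fully open they stand 13 mm farther back than shut.
Start: joints at [-0.121, 0.276, 1.505, -0, 1.361, -0.121], TCP at [0.575, -0, 0.231] pointing down, gripper open.
Joint ranges: [-2.89, 2.89], [-0.75, 2.08], [0.22, 2.7], [-1.18, 4.32], [0.11, 2.71], [-2.7, 2.7]. Speed limits (rad/s): [2.57, 2.57, 3.14, 3.14, 3.14, 3.14].

### API

Orientations are given as a unit quaternion [w, x, y, z].
In Python, from rig import manip, imaging, workorder gives the robot as it stands.
- The arm moves only by the tool apply_moves, never from a script. Its argument "moves" is one flat list of numbers, 7 for each row, row after row: the finger opening in m, from 0 to 0.0854, then the shift along the tool's x, y, z in m, then the turn, a rotation vector about the tool's x, y, z in rad. In form: [jaw, tx, ty, tz, rx, ry, rz, jaw, tx, ty, tz, rx, ry, rz, ...]. A call has exactly 8 rows; each row shifts and turns the pose as measured when the row begins, along the tool's axes as they then stand; what a row does not reach is not made up. A row lasts 1/12 s, in which the tool goes at most 41.7 mm and 7.16 degrees, less where a joint would pass 70% of its speed; a pose out of reach is approached as far as the arm can. A call with a gripper value outside its range is refused whole. The fingers move at their own pace and stop on an object; "newtons" is the grip in N (left out, the last holds). Time passes only in rows, so rows that do not move let the fingers close, or fill a call up. It gives the time, the measured TCP pose, the force and the opening at its end, in the units of the state.
- manip.get_state(): the state, without advancing time (a new reading comes with each control period).
- imaging.get_image(name): name is "scene" or "side" or "wrist"; returns a dict with "image" (400x640x3 uint8, red, green, blue), "range_z" (400x640 float32, m along the optical axis (not along the pixel's ray), 0 where there is no reading), "fx", "fy", "cx", "cy" (pixels), "R" (3x3) and "t" (3): a world point X has camera coordinates R X + t. Camera axes: x right, y down, z forward; pixel columns grow to the right and rows downward; lengths in m; the calibration is good to about 2 mm. A picture is of the moment at which its call begins.
- workorder.sign_off(): hands the job in, once; it reports no verdict.
The state is a dict: "clock": time; "qpos": joint angles; "qd": joint speeds; "effort": joint torques, N m; "position": TCP position; "ee_rot": TCP orientation; "contact_force": force on the tool from outside, world axes, zero at the start; "moment": the same for the moment, N m; "width": finger opening in m.
Only numpy, scipy, OpenCV 4.12 (cv2) and the standard library are available. Lean on these libraries where they do the work, as an engineer would, in place of code of your own. Each camera call takes 0.05 s, during which the arm holds its last target.

## Working session

There is one attempt and no reset: what is moved stays moved. The work goes in short steps, Python scripts to look and compute and a tool call to move; the robot and the scene stay as the last step left them, time stands still between calls to the robot, and variables do not carry over. Pictures are saved under pics/ and viewed, and the job is handed in when it is done.

Besides the shell and the picture viewer there is one more tool, called after "Emit:" as a command line: name --argument value ..., lists and objects as JSON in quotes. apply_moves: Moves the arm, as the interface text tells. Its arguments: {"type":"object","properties":{"moves":{"type":"array"},"newtons":{"type":"number"}},"required":["moves"]}

```bash
mkdir -p pics; ls
python3 - <<'E'
from rig import manip, imaging
import cv2
print(manip.get_state(), manip.pinch_z)
for n in ["scene","side","wrist"]:
    d=imaging.get_image(n); cv2.imwrite(f"pics/{n}0.png",d["image"][:,:,::-1])
    import numpy as np
    np.savez(f"{n}0.npz",**d)
    print(n,d["fx"],d["R"].round(3).tolist(),d["t"])
E
```

```text
pics
{'clock': 0.0, 'qpos': array([-1.21004497e-01,  2.76543488e-01,  1.50614918e+00,  3.83560415e-05,
        1.36064378e+00, -1.21017097e-01]), 'qd': array([ 0.00183511, -0.00040833, -0.00081428, -0.00023759,  0.00031505,
        0.00105153]), 'effort': array([ 6.20495921e-04, -4.16768074e+01, -2.45808578e+01, -1.52056768e-04,
        1.11346930e-02,  1.69860516e-05]), 'position': array([5.74480335e-01, 6.89893030e-05, 2.30462659e-01]), 'ee_rot': array([-6.97999720e-04,  7.07104898e-01,  7.07108126e-01, -5.22825755e-04]), 'contact_force': array([-0.59622274,  0.05204647, -0.51810062]), 'moment': array([-0.06395098,  0.02032424,  0.0394715 ]), 'width': 0.08551897076513604} 0.0187
scene 506.42666511428433 [[-0.447, 0.895, 0.002], [0.463, 0.233, -0.856], [-0.766, -0.382, -0.518]] [ 0.26881995 -0.09171072  1.71532227]
side 432.17916109817804 [[-0.987, -0.163, 0.008], [-0.124, 0.717, -0.686], [0.106, -0.678, -0.728]] [0.4906061  0.1776674  1.15170804]
wrist 320.9110355273341 [[1.0, -0.0, -0.003], [0.001, -0.948, 0.319], [-0.003, -0.319, -0.948]] [-0.57280532 -0.04151441  0.38142021]
```

View pics/scene0.png

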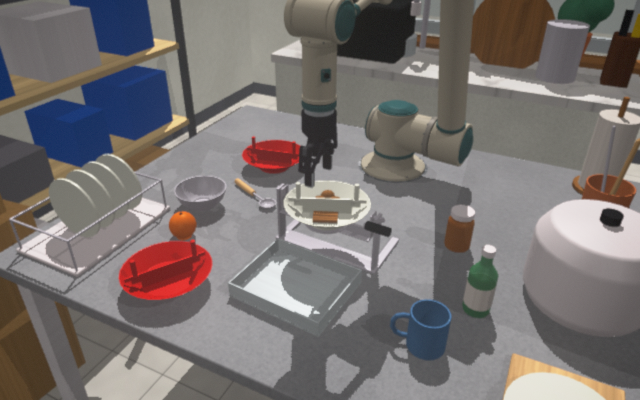

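View pics/side0.png

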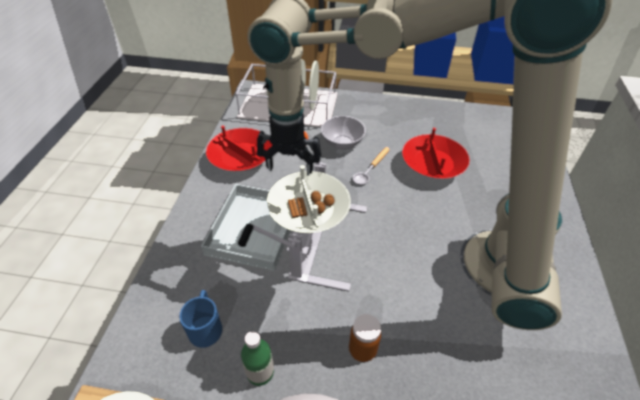

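View pics/wrist0.png

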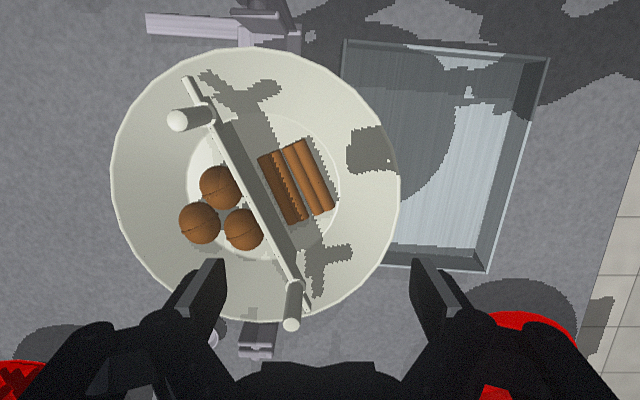

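The wrist image shows the white dish with its rim at about u 110-400, v 47-322. The peg tops are at (177,120) and (291,324), the walnuts are on the robot side and the sticks are toward the tin. The dish needs roughly a half turn.

```bash
cat > h.py <<'E'
import numpy as np
def load(n): return dict(np.load(n+".npz"))
def pts(d):
    z=d["range_z"]; v,u=np.mgrid[0:z.shape[0],0:z.shape[1]]
    P=np.stack([(u-d["cx"])/d["fx"]*z,(v-d["cy"])/d["fy"]*z,z],-1)
    W=(P-d["t"])@d["R"]
    W[z==0]=np.nan
    return W
def proj(d,X):
    c=np.asarray(X)@d["R"].T+d["t"]; return np.stack([d["fx"]*c[...,0]/c[...,2]+d["cx"],d["fy"]*c[...,1]/c[...,2]+d["cy"]],-1)
E
python3 - <<'E'
from h import *
np.set_printoptions(precision=4,suppress=True)
w=load("wrist0"); W=pts(w)
for n,(u,v) in dict(pegA=(175,120),pegB=(291,324),wn1=(221,187),wn2=(200,222),wn3=(242,229),s=(283,188),s2=(308,176)).items():
    print(n,W[v-1:v+2,u-1:u+2].reshape(-1,3)[4])
# rim: points z within .150-.158
im=w["image"].astype(int); m=(W[...,2]>.149)&(W[...,2]<.157)
ys,xs=np.nonzero(m); P=W[m]
m2=(np.hypot(P[:,0]-.49,P[:,1]-.06)>.085)&(np.hypot(P[:,0]-.49,P[:,1]-.06)<.125)
P=P[m2];
A=np.c_[2*P[:,:2],np.ones(len(P))];s=np.linalg.lstsq(A,(P[:,:2]**2).sum(1),rcond=None)[0]
print("rim",s[:2],np.sqrt(s[2]+s[0]**2+s[1]**2),len(P), P.min(0),P.max(0))
sc=load("scene0"); S=pts(sc)
hb=(sc["image"].sum(-1)<120)
for v in range(215,245):
  pass
box=S[218:240,360:395]; k=hb[218:240,360:395]
print("handle",np.nanmean(box[k],0),np.nanmin(box[k],0),np.nanmax(box[k],0))
for n,(u,v) in dict(postL=(375,240),postR=(283,185),t1=(231,283),t2=(313,325),t3=(362,280),t4=(281,240),ped=(328,212)).items(): print(n,S[v,u])
sd=load("side0"); D=pts(sd)
box=D[220:250,232:260]; k=(sd["image"].sum(-1)<130)[220:250,232:260]
print("handle side",np.nanmean(box[k],0),np.nanmin(box[k],0),np.nanmax(box[k],0))
for n,(u,v) in dict(t1=(206,258),t2=(236,188),t4=(275,270)).items(): print(n,D[v,u])
E
python3 - <<'E'
import cv2
a=cv2.imread("pics/scene0.png")[160:340,210:420]; cv2.imwrite("pics/c1.png",cv2.resize(a,None,fx=3.5,fy=3.3,interpolation=2))
a=cv2.imread("pics/side0.png")[140:310,180:380]; cv2.imwrite("pics/c2.png",cv2.resize(a,None,fx=3.5,fy=3.5,interpolation=2))
E
```

```text
pegA [0.4997 0.0663 0.2033]
pegB [ 0.5563 -0.0619  0.2037]
wn1 [0.5035 0.0142 0.1515]
wn2 [ 0.4848 -0.0136  0.1507]
wn3 [ 0.5165 -0.0185  0.1525]
s [0.5459 0.0072 0.1312]
s2 [0.5658 0.0173 0.1323]
rim [0.4999 0.0482] 0.09614425333143593 2847 [ 0.423  -0.0596  0.149 ] [0.6149 0.1327 0.157 ]<stdin>:18: RuntimeWarning: Mean of empty slice
Traceback (most recent call last):
ValueError: zero-size array to reduction operation fmin which has no identity
```

View pics/c1.png

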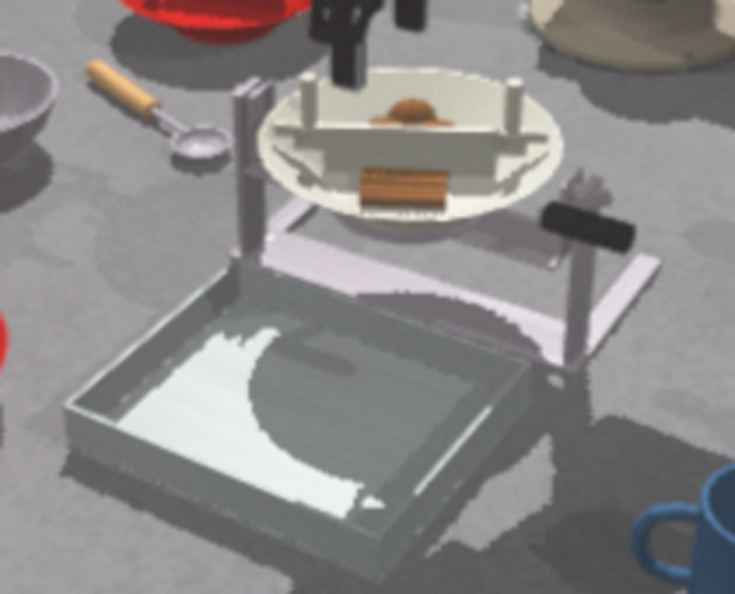

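View pics/c2.png

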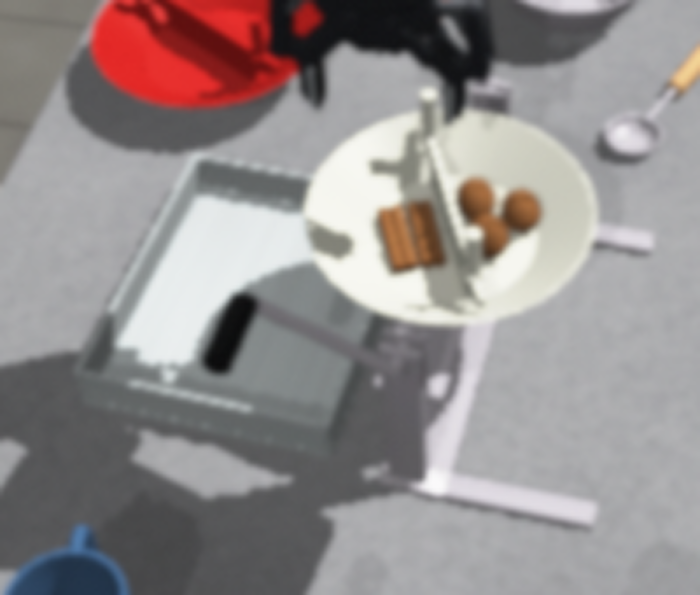

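Run:
```python
from h import *
import cv2
np.set_printoptions(precision=4,suppress=True)
sc=load("scene0"); S=pts(sc); sd=load("side0"); D=pts(sd)
for n,d,P,(x0,x1,y0,y1) in [("scene",sc,S,(355,400,212,245)),("side",sd,D,(228,262,218,252))]:
    k=np.zeros(P.shape[:2],bool); k[y0:y1,x0:x1]=d["image"][y0:y1,x0:x1].max(-1)<70
    k&=P[...,2]>.15
    Q=P[k]; print(n,k.sum(),np.nanmean(Q,0),np.nanmin(Q,0),np.nanmax(Q,0))
    if len(Q)>5:
        c=Q-Q.mean(0); print(np.linalg.svd(c,full_matrices=False)[2][0], "proj range",np.ptp(c@np.linalg.svd(c,full_matrices=False)[2][0]))
def show(n,P,d):
    for nm,(u,v) in d.items(): print(n,nm,(u,v),P[v,u])
show("scene",S,dict(postLtop=(377,220),postLmid=(376,250),postRtop=(281,188),postRmid=(281,215)))
# tin rim: points .036<z<.043 near
for n,d,P in [("scene",sc,S),("side",sd,D),("wrist",load("wrist0"),pts(load("wrist0")))]:
    m=(P[...,2]>.035)&(P[...,2]<.044)&(P[...,0]>.56)&(P[...,0]<.95)&(abs(P[...,1])<.2)
    Q=P[m][:,:2].astype(np.float32); print(n,len(Q),Q.min(0),Q.max(0),cv2.minAreaRect(Q))
# post tops z~.15-.16
    m=(P[...,2]>.05)&(P[...,2]<.16)&(P[...,0]>.4)&(P[...,0]<.65)&(abs(P[...,1])>.115)&(abs(P[...,1])<.18)
    for s in (1,-1):
        Q=P[m&(np.sign(P[...,1])==s)]
        if len(Q): print(" post",s,len(Q),np.percentile(Q,[2,50,98],axis=0).tolist())
```

```text
scene 216 [0.6469 0.171  0.2012] [0.6344 0.1431 0.1916] [0.6541 0.1978 0.2094]
[0.064  0.9979 0.0069] proj range 0.0545476215500043
side 177 [0.6386 0.1765 0.2054] [0.6294 0.1442 0.1912] [0.6501 0.199  0.2109]
[-0.1075 -0.9917  0.0708] proj range 0.05509006493009755
scene postLtop (377, 220) [0.57   0.1442 0.167 ]
scene postLmid (376, 250) [0.5433 0.1391 0.0623]
scene postRtop (281, 188) [ 0.5267 -0.1286  0.1549]
scene postRmid (281, 215) [ 0.528  -0.1309  0.0729]
scene 800 [ 0.5795 -0.1997] [0.8604 0.126 ] ((0.7256210446357727, -0.038821086287498474), (0.31775277853012085, 0.2853592038154602), 87.059814453125)
 post 1 296 [[0.5250147398206151, 0.11778519895512744, 0.05267840600286335], [0.548617098697984, 0.13670696044275243, 0.09991169496753743], [0.5617848623981596, 0.1520048436810832, 0.1590134690030842]]
 post -1 323 [[0.5110929216760278, -0.13705882831834876, 0.05315228938320857], [0.533273953744198, -0.12896301433439636, 0.1240089697016201], [0.5434952459036464, -0.11673409937667714, 0.158780939022111]]
side 474 [ 0.5889 -0.1999] [0.8561 0.1275] ((0.712324321269989, -0.0396768
[... 351 characters left out ...]
012], [0.5194635990827349, -0.12045540144476198, 0.1523617817717778], [0.535298253481509, -0.11631639928120671, 0.15978510588701708]]
wrist 2945 [ 0.5939 -0.1984] [0.8571 0.1266] ((0.7223789691925049, -0.03509238362312317), (0.20145080983638763, 0.3658343255519867), 11.352241516113281)
 post 1 2421 [[0.5130896407639951, 0.11523009703310211, 0.07888570348306871], [0.5389200239049169, 0.12214353848750803, 0.12542105918811616], [0.5579987790894034, 0.13459057934240812, 0.15977148722281323]]
 post -1 1302 [[0.5065940593555075, -0.1365834072222705, 0.13403138062572353], [0.5216314390547927, -0.11875077010596391, 0.15407969323376208], [0.5350085022522337, -0.11671034230161134, 0.1595972103085019]]
```

Emit:
apply_moves --moves '[0.034,-0.0155,-0.0045,0,0,0,0,0.034,-0.0155,-0.0045,0,0,0,0,0.034,-0.0155,-0.0045,0,0,0,0,0.034,-0.0155,-0.0045,0,0,0,0,0.034,0,0,0,0,0,-0.105,0.034,0,0,0,0,0,-0.105,0.034,0,0,0,0,0,-0.105,0.034,0,0,0,0,0,-0.105]'

```text
clock: 0.82
position: [0.5539, -0.0642, 0.2273]
ee_rot: [-0.004, 0.536, 0.844, -0.001]
contact_force: [0.2, 0.5, 0.3]
width: 0.0339
```

```bash
cat >> h.py <<'E'
from scipy.spatial.transform import Rotation as Ro
def st():
    from rig import manip
    s=manip.get_state(); q=s["ee_rot"]; R=Ro.from_quat([q[1],q[2],q[3],q[0]]).as_matrix()
    return s,R
def totool(target):
    s,R=st(); return R.T@(np.asarray(target)-s["position"])
E
python3 - <<'E'
from h import *
np.set_printoptions(precision=4,suppress=True)
from rig import imaging
import cv2
s,R=st(); print(R, s["qpos"],s["clock"])
print(totool([.5563,-.0619,.173]))
d=imaging.get_image("wrist"); np.savez("wrist1.npz",**d); cv2.imwrite("pics/wrist1.png",d["image"][:,:,::-1])
E
```

```text
[[-0.4243  0.9055 -0.0079]
 [ 0.9055  0.4244  0.0017]
 [ 0.0049 -0.0064 -1.    ]] [-0.2401  0.2565  1.5426 -0.0003  1.3506 -0.6783] 0.8167
[0.0008 0.0035 0.0543]
```

View pics/wrist1.png

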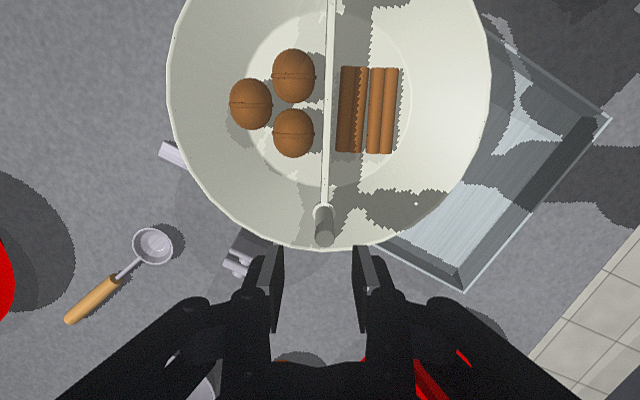

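The peg top is at about (325,238), centred between the fingers in u. I'll check its position in this view before descending.

Run:
```python
from h import *
np.set_printoptions(precision=4,suppress=True)
w=load("wrist1"); W=pts(w)
for v in (228,234,238,241): print(v,W[v,325])
m=(W[...,2]>.195)&(W[...,2]<.21); m[:190]=0;m[250:]=0;m[:,:300]=0;m[:,350:]=0
print(m.sum(), np.nanmean(W[m],0),W[m].min(0),W[m].max(0))
# tin rim corners & post
for u,v in [(463,290),(609,117)]: print(W[v-2:v+2,u-2:u+2].reshape(-1,3).mean(0))
```

```text
228 [ 0.5539 -0.057   0.2017]
234 [ 0.5548 -0.059   0.2049]
238 [ 0.5563 -0.062   0.2032]
241 [ 0.557  -0.0636  0.2034]
391 [ 0.5553 -0.061   0.2022] [ 0.5501 -0.068   0.1951] [ 0.5617 -0.0563  0.2055]
[ 0.7715 -0.124   0.0378]
[0.7927 0.1095 0.0365]
```

Emit:
apply_moves --moves '[0.034,0,0.001,0.009,0,0,0,0.034,0,0.001,0.009,0,0,0,0.034,0,0.001,0.009,0,0,0,0.034,0,0,0.009,0,0,0,0.034,0,0,0.009,0,0,0,0.034,0,0,0.008,0,0,0,0.018,0,0,0,0,0,0,0.018,0,0,0,0,0,0]'

```text
clock: 1.53
position: [0.5545, -0.0618, 0.1656]
ee_rot: [-0.007, 0.539, 0.842, -0.002]
contact_force: [0.5, -0.7, 0.0]
width: 0.018
```

```bash
cat >> h.py <<'E'
C=np.array([.528,.0022])
def ph():
    s,R=st(); d=s["position"][:2]-C
    yaw=np.degrees(np.arctan2(R[1,1],R[0,1]))
    print("t",round(s["clock"],2),"phi",np.degrees(np.arctan2(d[1],d[0])).round(1),"r",np.hypot(*d).round(4),"z",s["position"][2].round(4),"yaw",yaw.round(1),"F",s["contact_force"].round(1),"w",round(s["width"],4),"q1,q6",s["qpos"][[0,5]].round(2))
    return s,R
def plan(dphi,dyaw,n=8,r=.070,z=.173,phi0=None):
    """rows of tool shifts along the arc, simulated"""
    s,R=ph(); d=s["position"][:2]-C
    f0=np.arctan2(d[1],d[0]) if phi0 is None else np.radians(phi0)
    p=s["position"].copy(); 
    for i in range(1,n+1):
        f=f0+np.radians(dphi)*i/n
        tgt=np.array([*(C+r*np.array([np.cos(f),np.sin(f)])),z])
        v=R.T@(tgt-p); p=tgt
        print((v).round(4), "rz",-np.radians(dyaw/n).round(4))
        R=R@Ro.from_rotvec([0,0,-np.radians(dyaw/n)]).as_matrix()
E
python3 -c "
from h import *
plan(32,22)"
```

```text
t 1.53 phi -67.5 r 0.0693 z 0.1656 yaw 24.8 F [ 0.5 -0.7  0. ] w 0.018 q1,q6 [-0.24 -0.67]
[-0.0006  0.0048 -0.0075] rz -0.048
[ 0.0001  0.0049 -0.0001] rz -0.048
[ 0.0002  0.0049 -0.    ] rz -0.048
[ 0.0003  0.0049 -0.    ] rz -0.048
[ 0.0004  0.0049 -0.    ] rz -0.048
[ 0.0005  0.0049 -0.    ] rz -0.048
[ 0.0006  0.0048 -0.    ] rz -0.048
[ 0.0007  0.0048 -0.    ] rz -0.048
```

Emit:
apply_moves --moves '[0.018,0,0.003,-0.007,0,0,0,0.018,0,0.005,0,0,0,-0.048,0.018,0,0.005,0,0,0,-0.048,0.018,0,0.005,0,0,0,-0.048,0.018,0.0005,0.005,0,0,0,-0.048,0.018,0.0005,0.005,0,0,0,-0.048,0.018,0.0005,0.005,0,0,0,-0.048,0.018,0.0005,0.005,0,0,0,-0.048]'

```text
clock: 2.2
position: [0.5859, -0.0412, 0.1779]
ee_rot: [-0.007, 0.384, 0.923, -0.004]
contact_force: [-0.7, -1.4, -1.3]
width: 0.0183
```

```bash
python3 -c "
from h import *
plan(36,27)"
```

```text
t 2.2 phi -36.9 r 0.0724 z 0.1779 yaw 44.8 F [-0.7 -1.4 -1.3] w 0.0183 q1,q6 [-0.19 -0.97]
[0.0033 0.0051 0.0048] rz -0.0589
[ 0.0011  0.0054 -0.    ] rz -0.0589
[ 0.0012  0.0054 -0.    ] rz -0.0589
[ 0.0013  0.0053 -0.    ] rz -0.0589
[ 0.0014  0.0053 -0.    ] rz -0.0589
[ 0.0015  0.0053 -0.    ] rz -0.0589
[ 0.0016  0.0052 -0.    ] rz -0.0589
[ 0.0017  0.0052 -0.    ] rz -0.0589
```

Emit:
apply_moves --moves '[0.018,0.003,0.005,0.004,0,0,-0.06,0.018,0.001,0.0055,0,0,0,-0.06,0.018,0.001,0.0055,0,0,0,-0.06,0.018,0.0015,0.0055,0,0,0,-0.06,0.018,0.0015,0.0055,0,0,0,-0.06,0.018,0.0015,0.0055,0,0,0,-0.06,0.018,0.0015,0.0055,0,0,0,-0.06,0.018,0.0015,0.0055,0,0,0,-0.06]'

```text
clock: 2.87
position: [0.6022, -0.0001, 0.1814]
ee_rot: [-0.004, 0.142, 0.99, -0.006]
contact_force: [-0.9, -1.4, -1.6]
width: 0.0178
```

```bash
python3 -c "
from h import *
plan(36,27)"
```

```text
t 2.87 phi -1.8 r 0.0743 z 0.1814 yaw 73.6 F [-0.9 -1.4 -1.6] w 0.0178 q1,q6 [-0.11 -1.39]
[0.0057 0.0043 0.0084] rz -0.0589
[ 0.0017  0.0052 -0.0001] rz -0.0589
[ 0.0018  0.0052 -0.    ] rz -0.0589
[ 0.0019  0.0052 -0.    ] rz -0.0589
[ 0.002   0.0051 -0.    ] rz -0.0589
[ 0.0021  0.0051 -0.    ] rz -0.0589
[ 0.0022  0.005  -0.    ] rz -0.0589
[ 0.0023  0.005  -0.    ] rz -0.0589
```

Emit:
apply_moves --moves '[0.018,0.005,0.0045,0.005,0,0,-0.06,0.018,0.002,0.0055,0.001,0,0,-0.06,0.018,0.002,0.0055,0.001,0,0,-0.06,0.018,0.002,0.0055,0.001,0,0,-0.06,0.018,0.002,0.005,0.001,0,0,-0.06,0.018,0.002,0.005,0.001,0,0,-0.06,0.018,0.0025,0.005,0.001,0,0,-0.06,0.018,0.0025,0.005,0.001,0,0,-0.06]'

```text
clock: 3.53
position: [0.5911, 0.0389, 0.1786]
ee_rot: [0.002, -0.109, 0.994, -0.011]
contact_force: [0.1, -1.4, -0.7]
width: 0.0179
```

```bash
python3 -c "
from h import *
plan(36,22)"
```

```text
t 3.53 phi 30.2 r 0.073 z 0.1786 yaw 102.5 F [ 0.1 -1.4 -0.7] w 0.0179 q1,q6 [-0.04 -1.82]
[0.0047 0.0044 0.0055] rz -0.048
[ 0.002   0.0051 -0.0001] rz -0.048
[ 0.0022  0.005  -0.0001] rz -0.048
[ 0.0023  0.005  -0.0001] rz -0.048
[ 0.0025  0.0049 -0.0001] rz -0.048
[ 0.0026  0.0048 -0.0001] rz -0.048
[ 0.0028  0.0047 -0.0001] rz -0.048
[ 0.0029  0.0047 -0.0001] rz -0.048
```

Emit:
apply_moves --moves '[0.018,0.0045,0.0045,0.005,0,0,-0.05,0.018,0.002,0.0055,0.0005,0,0,-0.05,0.018,0.0025,0.005,0.0005,0,0,-0.05,0.018,0.0025,0.005,0.0005,0,0,-0.05,0.018,0.0025,0.005,0.0005,0,0,-0.05,0.018,0.003,0.005,0.0005,0,0,-0.05,0.018,0.003,0.005,0.0005,0,0,-0.05,0.018,0.003,0.005,0.0005,0,0,-0.05]'

```text
clock: 4.2
position: [0.5631, 0.0642, 0.1787]
ee_rot: [0.009, -0.314, 0.949, -0.019]
contact_force: [0.6, -1.7, -0.8]
width: 0.0183
```

```bash
cat >> h.py <<'E'
def dishyaw(W,box=None):
    m=(W[...,2]>.198)&(W[...,2]<.2065)&(np.hypot(W[...,0]-C[0],W[...,1]-C[1])<.085)&(np.hypot(W[...,0]-C[0],W[...,1]-C[1])>.055)
    return m
E
python3 -c "
from h import *
plan(22,10)
from rig import imaging
import cv2
d=imaging.get_image('wrist'); np.savez('wrist2.npz',**d); cv2.imwrite('pics/wrist2.png',d['image'][:,:,::-1])
"
```

```text
t 4.2 phi 60.5 r 0.0712 z 0.1787 yaw 126.6 F [ 0.6 -1.7 -0.8] w 0.0183 q1,q6 [ 0.01 -2.19]
[0.0026 0.0028 0.0056] rz -0.0218
[ 0.0015  0.003  -0.0001] rz -0.0218
[ 0.0016  0.003  -0.0001] rz -0.0218
[ 0.0017  0.0029 -0.0001] rz -0.0218
[ 0.0017  0.0029 -0.0001] rz -0.0218
[ 0.0018  0.0028 -0.0001] rz -0.0218
[ 0.0019  0.0028 -0.0001] rz -0.0218
[ 0.002   0.0027 -0.0001] rz -0.0218
```

View pics/wrist2.png

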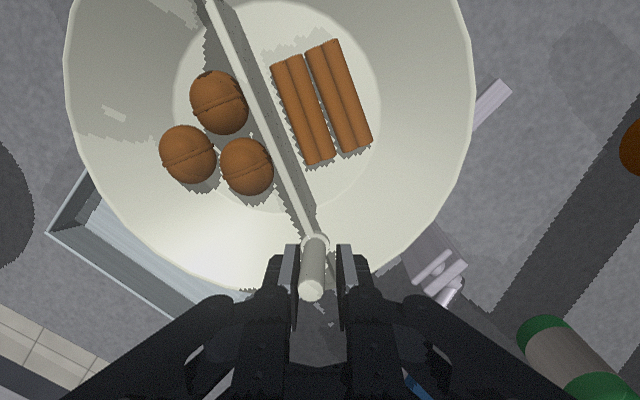

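The peg is still held between the fingers at (312,290). The walnuts are now on the tin side and the sticks are on the far side of the wall.

```bash
cat >> h.py <<'E'
def wallyaw(n):
    w=load(n); W=pts(w)
    m=(W[...,2]>.1585)&(W[...,2]<.167)&(np.hypot(W[...,0]-C[0],W[...,1]-C[1])<.06)
    Q=W[m][:,:2]; c=Q.mean(0); v=np.linalg.svd(Q-c,full_matrices=False)[2][0]
    if v[1]<0: v=-v
    k=abs((Q-c)@np.array([-v[1],v[0]]))<.004; Q=Q[k]; c=Q.mean(0); v=np.linalg.svd(Q-c,full_matrices=False)[2][0]
    if v[1]<0: v=-v
    print("wall",len(Q),c,"angle",np.degrees(np.arctan2(v[1],v[0])), "offset of C", (C-c)@np.array([-v[1],v[0]]))
E
python3 -c "
from h import *
for n in ('wrist0','wrist1','wrist2'): wallyaw(n)
# tin rim & post lines from wrist0
w=load('wrist0');W=pts(w)
for z0,z1,xr,yr in [(.15,.162,(.5,.57),(.115,.16)),(.15,.162,(.5,.57),(-.16,-.115))]:
    m=(W[...,2]>z0)&(W[...,2]<z1)&(W[...,0]>xr[0])&(W[...,0]<xr[1])&(W[...,1]>yr[0])&(W[...,1]<yr[1])
    Q=W[m]; print(len(Q),Q.min(0),Q.max(0),Q.mean(0))
"
```

```text
wall 1384 [0.52689204 0.00681531] angle 113.38772380415045 offset of C 0.0008151252416507284
wall 1606 [0.52605492 0.00671462] angle 113.37673569393054 offset of C 5.868771644062047e-06
wall 2865 [ 0.52374972 -0.00096048] angle 58.12394993497265 offset of C -0.0019403112915691587
787 [0.52143435 0.12071487 0.15002113] [0.55106444 0.13266426 0.16183557] [0.53677809 0.12504484 0.157192  ]
860 [ 0.50515648 -0.14216803  0.15006311] [ 0.53578545 -0.11601987  0.16075154] [ 0.52069715 -0.12479961  0.15628094]
```

Emit:
apply_moves --moves '[0.018,0.0025,0.0035,0.005,0,0,-0.03,0.018,0.0015,0.004,0.0005,0,0,-0.03,0.018,0.002,0.004,0.0005,0,0,-0.03,0.018,0.002,0.0035,0.0005,0,0,-0.03,0.018,0.002,0.0035,0.0005,0,0,-0.03,0.018,0.002,0.0035,0.0005,0,0,-0.03,0.018,0.0025,0.003,0.0005,0,0,-0.03,0.018,0.0025,0.003,0.0005,0,0,-0.03]'

```text
clock: 4.92
position: [0.5409, 0.0718, 0.1781]
ee_rot: [0.016, -0.427, 0.904, -0.027]
contact_force: [1.7, -0.4, -0.3]
width: 0.0182
```

```bash
python3 -c "
from h import *
ph()
from rig import imaging
import cv2
d=imaging.get_image('wrist'); np.savez('wrist3.npz',**d); cv2.imwrite('pics/wrist3.png',d['image'][:,:,::-1])
wallyaw('wrist3')
ph()
plan(5,0)
"
```

```text
t 4.92 phi 79.5 r 0.0708 z 0.1781 yaw 140.6 F [ 1.7 -0.4 -0.3] w 0.0182 q1,q6 [ 0.03 -2.41]
wall 2939 [ 0.52464199 -0.00314145] angle 77.57484973085238 offset of C -0.0021300685641510923
t 4.97 phi 80.1 r 0.0707 z 0.1782 yaw 140.7 F [ 0.1 -1.1  0. ] w 0.0183 q1,q6 [ 0.03 -2.41]
t 4.97 phi 80.1 r 0.0707 z 0.1782 yaw 140.7 F [ 0.1 -1.1  0. ] w 0.0183 q1,q6 [ 0.03 -2.41]
[0.001  0.0006 0.0052] rz -0.0
[ 0.0004  0.0007 -0.    ] rz -0.0
[ 0.0004  0.0007 -0.    ] rz -0.0
[ 0.0004  0.0006 -0.    ] rz -0.0
[ 0.0004  0.0006 -0.    ] rz -0.0
[ 0.0004  0.0006 -0.    ] rz -0.0
[ 0.0004  0.0006 -0.    ] rz -0.0
[ 0.0004  0.0006 -0.    ] rz -0.0
```

Emit:
apply_moves --moves '[0.018,0.0012,0.0018,0.003,0,0,0,0.018,0.0012,0.0018,0,0,0,0,0.018,0.0012,0.0018,0,0,0,0,0.018,0.0012,0.0018,0,0,0,0,0.018,0.0012,0.0018,0,0,0,0,0.018,0.0012,0.0018,0,0,0,0,0.018,0,0,0,0,0,0,0.018,0,0,0,0,0,0]'

```text
clock: 5.63
position: [0.5302, 0.0731, 0.1771]
ee_rot: [0.02, -0.425, 0.904, -0.029]
contact_force: [0.8, -0.3, 0.7]
width: 0.018
```

```bash
python3 -c "
from h import *
ph()
from rig import imaging
import cv2
d=imaging.get_image('wrist'); np.savez('wrist3.npz',**d); cv2.imwrite('pics/wrist3.png',d['image'][:,:,::-1])
wallyaw('wrist3')
plan(5,0)
"
```

```text
t 5.63 phi 88.2 r 0.0709 z 0.1771 yaw 140.3 F [ 0.8 -0.3  0.7] w 0.018 q1,q6 [ 0.03 -2.4 ]
wall 2931 [ 0.52536766 -0.00278859] angle 86.62827885666678 offset of C -0.002334389810106588
t 5.68 phi 88.2 r 0.0709 z 0.1771 yaw 140.3 F [ 1.4  0.  -0.7] w 0.0178 q1,q6 [ 0.03 -2.4 ]
[0.0012 0.0003 0.0041] rz -0.0
[ 0.0005  0.0006 -0.    ] rz -0.0
[ 0.0005  0.0006 -0.    ] rz -0.0
[ 0.0005  0.0006 -0.    ] rz -0.0
[ 0.0005  0.0006 -0.    ] rz -0.0
[ 0.0005  0.0006 -0.    ] rz -0.0
[ 0.0005  0.0006 -0.    ] rz -0.0
[ 0.0005  0.0006 -0.    ] rz -0.0
```

Emit:
apply_moves --moves '[0.034,0,0,0,0,0,0,0.034,0,0,0,0,0,0,0.034,0,0,-0.008,0,0,0,0.034,0,0,-0.012,0,0,0,0.034,0,0,-0.016,0,0,0,0.034,0,0,-0.02,0,0,0,0.034,0,0,-0.02,0,0,0,0.034,0,0,-0.02,0,0,0]'

```text
clock: 6.35
position: [0.5185, 0.077, 0.2725]
ee_rot: [0.011, -0.425, 0.905, -0.024]
contact_force: [-0.9, 0.3, 0.2]
width: 0.0341
```

```bash
python3 -c "
from h import *
np.set_printoptions(precision=4,suppress=True)
s,R=ph(); print(R,s['qpos'])
from rig import imaging
import cv2
for n in ('wrist','scene','side'):
    d=imaging.get_image(n); np.savez(n+'4.npz',**d); cv2.imwrite('pics/%s4.png'%n,d['image'][:,:,::-1])
wallyaw('wrist4')
# handle
for n,(x0,x1,y0,y1) in [('scene',(355,400,212,245)),('side',(228,262,218,252))]:
    d=load(n+'4'); P=pts(d)
    k=np.zeros(P.shape[:2],bool); k[y0:y1,x0:x1]=d['image'][y0:y1,x0:x1].max(-1)<70
    k&=(P[...,2]>.15)&(P[...,2]<.22); Q=P[k]; print(n,k.sum(),np.nanmean(Q,0),np.nanmin(Q,0),np.nanmax(Q,0))
y=np.radians(-4.2); Rz=np.array([[np.cos(y),-np.sin(y)],[np.sin(y),np.cos(y)]])
print('handle nominal',C+Rz@[.0997,.175])
"
```

```text
t 6.35 phi 97.3 r 0.0754 z 0.2725 yaw 140.3 F [-0.9  0.3  0.2] w 0.0341 q1,q6 [ 0.04 -2.4 ]
[[-0.6384 -0.7686  0.0411]
 [-0.7697  0.6375 -0.0338]
 [-0.0002 -0.0532 -0.9986]] [ 0.0395  0.1581  1.5615 -0.036   1.3824 -2.4037]
wall 1141 [ 0.5255 -0.0009] angle 86.66425712488717 offset of C -0.002331153626970974
scene 215 [0.647  0.1711 0.2013] [0.6346 0.1434 0.1911] [0.6548 0.1982 0.2083]
side 175 [0.6385 0.1768 0.2054] [0.6291 0.1464 0.1878] [0.6499 0.199  0.2112]
handle nominal [0.6402 0.1694]
```

View pics/wrist4.png

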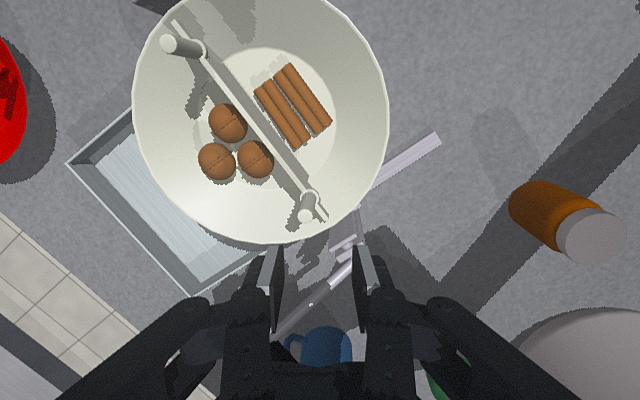

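View pics/side4.png

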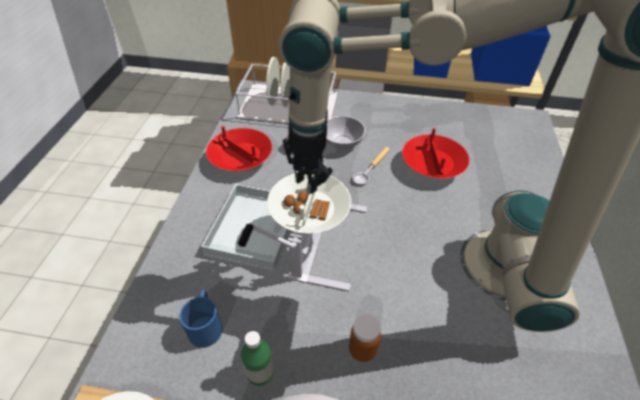

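```bash
cat >> h.py <<'E'
def tgt(pos,yawdeg):
    s,R=ph(); y=np.radians(yawdeg)
    ty=np.array([np.cos(y),np.sin(y),0]); tz=np.array([0,0,-1.]); tx=np.cross(ty,tz)
    Rt=np.stack([tx,ty,tz],1); print("shift tool",(R.T@(np.asarray(pos)-s["position"])).round(4),"rotvec",Ro.from_matrix(R.T@Rt).as_rotvec().round(4),"| shift in target frame",(Rt.T@(np.asarray(pos)-s["position"])).round(4))
E
python3 -c "
from h import *
np.set_printoptions(precision=4,suppress=True)
tgt([.642,.174,.235],85.7)
P=pts(load('side4'))
for n,(u,v) in dict(sauce=(252,340),mug=(190,310),muhhandle=(204,298)).items(): print(n,P[v,u])
"
```

```text
t 6.5 phi 96.2 r 0.0753 z 0.2734 yaw 140.3 F [ 1.  -0.1 -0.8] w 0.0339 q1,q6 [ 0.04 -2.4 ]
shift tool [-0.1524 -0.0299  0.0407] rotvec [-0.051   0.0305  0.9533] | shift in target frame [-0.1145  0.1058  0.0384]
sauce [0.5671 0.3923 0.1683]
mug [0.7511 0.2993 0.0591]
muhhandle [0.7187 0.2803 0.0893]
```

Emit:
apply_moves --moves '[0.0,0,0,0,-0.0064,0.004,0.119,0.0,0,0,0,-0.0064,0.004,0.119,0.0,0,0,0,-0.0064,0.004,0.119,0.0,0,0,0,-0.0064,0.004,0.119,0.0,0,0,0,-0.0064,0.004,0.119,0.0,0,0,0,-0.0064,0.004,0.119,0.0,0,0,0,-0.0064,0.004,0.119,0.0,0,0,0,-0.0064,0.004,0.119]'

```text
clock: 7.17
position: [0.5131, 0.0775, 0.2644]
ee_rot: [-0.011, 0.058, 0.998, 0.0]
contact_force: [-0.9, 0.7, 0.0]
width: -0.0005
```

```bash
python3 -c "
from h import *
tgt([.642,.174,.235],85.7)"
```

```text
t 7.17 phi 101.2 r 0.0768 z 0.2644 yaw 83.4 F [-0.9  0.7  0. ] w -0.0005 q1,q6 [ 0.01 -1.44]
shift tool [-0.1175  0.1108  0.0267] rotvec [-0.0002 -0.022  -0.0406] | shift in target frame [-0.1213  0.1059  0.0294]
```

Emit:
apply_moves --moves '[0.0,-0.017,0.016,0.002,0,-0.004,-0.006,0.0,-0.017,0.016,0.002,0,-0.004,-0.006,0.0,-0.017,0.016,0.002,0,-0.004,-0.006,0.0,-0.017,0.016,0.002,0,-0.004,-0.006,0.0,-0.017,0.015,0.002,0,-0.004,-0.006,0.0,-0.017,0.015,0.002,0,0,-0.006,0.0,-0.01,0.01,0.002,0,0,0,0.0,-0.004,0.004,0.002,0,0,0]'

```text
clock: 7.83
position: [0.6365, 0.1745, 0.2331]
ee_rot: [-0.012, 0.043, 0.999, -0.002]
contact_force: [0.7, -0.3, 0.2]
width: 0.0
```

```bash
python3 -c "
from h import *
tgt([.642,.174,.222],85.7)
from rig import imaging
import cv2
for n in ('wrist','scene','side'):
    d=imaging.get_image(n); np.savez(n+'5.npz',**d); cv2.imwrite('pics/%s5.png'%n,d['image'][:,:,::-1])
wallyaw('wrist5')
a=cv2.imread('pics/scene5.png')[130:310,250:460];b=cv2.imread('pics/side5.png')[110:290,180:390]
import numpy as np
cv2.imwrite('pics/c5.png',cv2.resize(np.hstack([a,b]),None,fx=1.9,fy=1.9,interpolation=2))
"
```

```text
t 7.83 phi 57.8 r 0.2037 z 0.2331 yaw 85.0 F [ 0.7 -0.3  0.2] w 0.0 q1,q6 [ 0.16 -1.32]
shift tool [-0.0058  0.      0.0109] rotvec [-0.0053 -0.0243 -0.0118] | shift in target frame [-0.0055 -0.0001  0.0111]
wall 845 [0.5269829  0.01265955] angle 86.5558458562579 offset of C -0.0016436253748484525
```

View pics/c5.png

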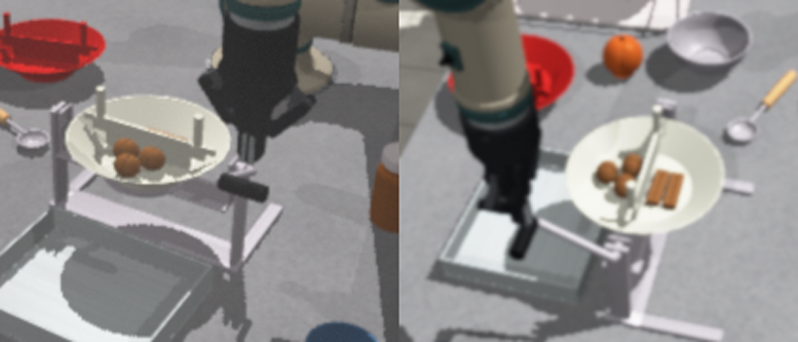

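View pics/wrist5.png

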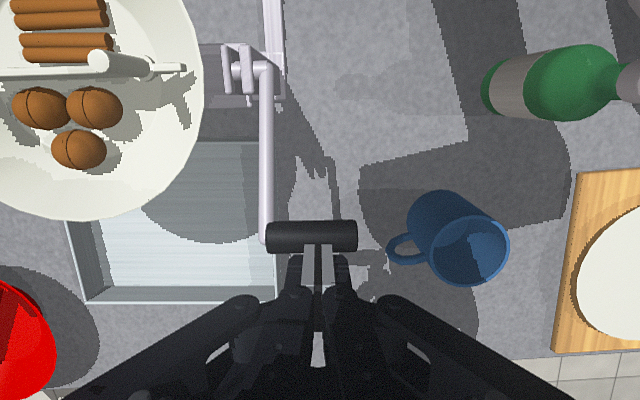

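The closed fingers are above the bar, which is at about (311,237) in the wrist view, with its crank at (266,160). I'll fix the handle's position from this close view.

```bash
python3 -c "
from h import *
np.set_printoptions(precision=4,suppress=True)
w=load('wrist5');W=pts(w)
k=np.zeros(W.shape[:2],bool); k[212:243,266:358]=True
k&=(W[...,2]>.185)&(W[...,2]<.215); Q=W[k]
print(len(Q),Q.mean(0),Q.min(0),Q.max(0))
for u in (285,311,340):
  print(u,[W[v,u].round(4).tolist() for v in range(222,243,5)])
"
```

```text
2160 [0.6323 0.1702 0.2022] [0.6213 0.1436 0.1896] [0.6404 0.1979 0.2073]
285 [[0.6277, 0.1552, 0.1971], [0.6289, 0.1555, 0.202], [0.6313, 0.1554, 0.2037], [0.6337, 0.1553, 0.2056], [0.6368, 0.155, 0.2057]]
311 [[0.629, 0.1708, 0.1972], [0.6304, 0.1708, 0.2014], [0.6323, 0.1707, 0.2044], [0.6352, 0.1704, 0.205], [0.638, 0.1702, 0.206]]
340 [[0.6304, 0.1882, 0.1974], [0.6316, 0.1878, 0.2022], [0.6343, 0.1876, 0.2032], [0.6363, 0.1873, 0.2058], [0.6391, 0.1871, 0.2067]]
```

Emit:
apply_moves --moves '[0.0,-0.001,-0.001,0.004,0,-0.006,-0.003,0.0,-0.001,-0.001,0.004,0,-0.006,-0.003,0.0,-0.001,0,0.004,0,-0.006,-0.003,0.0,-0.001,0,0.004,0,-0.006,-0.003,0.0,0,0,0.003,0,0,0,0.0,0,0,0.002,0,0,0,0.0,0,0,0,0,0,0,0.0,0,0,0,0,0,0]'

```text
clock: 8.65
position: [0.6346, 0.1667, 0.2123]
ee_rot: [-0.0, 0.038, 0.999, -0.004]
contact_force: [-1.1, 0.0, 0.4]
width: -0.0
```

```bash
python3 -c "
from h import *
tgt([.640,.172,.207],85.7)"
```

```text
t 8.65 phi 57.1 r 0.196 z 0.2123 yaw 85.6 F [-1.1  0.   0.4] w -0.0 q1,q6 [ 0.16 -1.34]
shift tool [-0.005   0.0058  0.0053] rotvec [-0.0081  0.0002 -0.0018] | shift in target frame [-0.005   0.0057  0.0053]
```

Emit:
apply_moves --moves '[0.0,-0.003,0.003,0,-0.002,0,0,0.0,-0.002,0.002,0,-0.002,0,0,0.0,-0.001,0.002,0,0,0,0,0.0,0,0,0.002,0,0,0,0.0,0,0,0.004,0,0,0,0.0,-0.0005,0,0.004,0,0,0,0.0,-0.0005,0,0.004,0,0,0,0.0,-0.001,0,0.004,0,0,0]'

```text
clock: 9.32
position: [0.648, 0.1742, 0.196]
ee_rot: [0.005, 0.038, 0.999, -0.001]
contact_force: [2.4, -0.3, 2.6]
width: 0.0003
```

```bash
cat >> h.py <<'E'
def arc(zs,yaw=85.7):
    s,R=ph(); z=s["position"][2]
    for zz in [z]+list(zs):
        th=np.arcsin(np.clip((zz-.160)/.110,-.53,1)); print("z",round(zz,4),"x want",(.540+.1097*np.cos(th)).round(4),"tip deg",(25-np.degrees(th)).round(1))
    print("pos",s["position"].round(4))
E
python3 -c "
from h import *
arc([.17,.15,.13,.11,.102]);tgt([.648,.172,.18],85.7)"
```

```text
t 9.32 phi 55.1 r 0.2097 z 0.196 yaw 85.6 F [ 2.4 -0.3  2.6] w 0.0003 q1,q6 [ 0.16 -1.33]
z 0.196 x want 0.6437 tip deg 5.9
z 0.17 x want 0.6492 tip deg 19.8
z 0.15 x want 0.6492 tip deg 30.2
z 0.13 x want 0.6455 tip deg 40.8
z 0.11 x want 0.6377 tip deg 52.0
z 0.102 x want 0.6332 tip deg 56.8
pos [0.648  0.1742 0.196 ]
t 9.32 phi 55.1 r 0.2097 z 0.196 yaw 85.6 F [ 2.4 -0.3  2.6] w 0.0003 q1,q6 [ 0.16 -1.33]
shift tool [-0.     -0.0022  0.016 ] rotvec [-0.002   0.0104 -0.0014] | shift in target frame [-0.0002 -0.0022  0.016 ]
```

Emit:
apply_moves --moves '[0.0,0,0,0.004,0,0,0,0.0,0,0,0.004,0,0,0,0.0,0,0,0.004,0,0,0,0.0,0,0,0.004,0,0,0,0.0,0,0,0.004,0,0,0,0.0,0,0,0.004,0,0,0,0.0,0,0,0.004,0,0,0,0.0,0,0,0.004,0,0,0]'

```text
clock: 9.98
position: [0.6512, 0.174, 0.1621]
ee_rot: [0.008, 0.038, 0.999, -0.001]
contact_force: [2.2, 0.3, 3.1]
width: 0.0
```

```bash
python3 -c "
from h import *
arc([.13,.11,.102]);tgt([.645,.172,.13],85.7)"
```

```text
t 9.98 phi 54.4 r 0.2114 z 0.1621 yaw 85.6 F [2.2 0.3 3.1] w 0.0 q1,q6 [ 0.16 -1.33]
z 0.1621 x want 0.6497 tip deg 23.9
z 0.13 x want 0.6455 tip deg 40.8
z 0.11 x want 0.6377 tip deg 52.0
z 0.102 x want 0.6332 tip deg 56.8
pos [0.6512 0.174  0.1621]
t 9.98 phi 54.4 r 0.2114 z 0.1621 yaw 85.6 F [2.2 0.3 3.1] w 0.0 q1,q6 [ 0.16 -1.33]
shift tool [ 0.0065 -0.0024  0.032 ] rotvec [-0.0008  0.017  -0.0019] | shift in target frame [ 0.006  -0.0025  0.0321]
```

Emit:
apply_moves --moves '[0.0,0.0003,0,0.0045,0,0.002,0,0.0,0.0005,0,0.0045,0,0.002,0,0.0,0.0008,0,0.0045,0,0.002,0,0.0,0.001,0,0.0045,0,0.002,0,0.0,0.001,0,0.0045,0,0.002,0,0.0,0.0012,0,0.0045,0,0.002,0,0.0,0.0012,0,0.0045,0,0.002,0,0.0,0.0015,0,0.0045,0,0.002,0]'

```text
clock: 10.65
position: [0.6446, 0.1745, 0.1228]
ee_rot: [0.001, 0.038, 0.999, -0.0]
contact_force: [2.3, 0.3, 4.1]
width: -0.0
```

```bash
python3 -c "
from h import *
arc([.11,.102]);tgt([.634,.172,.102],85.7)"
```

```text
t 10.65 phi 55.9 r 0.2081 z 0.1228 yaw 85.6 F [2.3 0.3 4.1] w -0.0 q1,q6 [ 0.16 -1.33]
z 0.1228 x want 0.6432 tip deg 44.8
z 0.11 x want 0.6377 tip deg 52.0
z 0.102 x want 0.6332 tip deg 56.8
pos [0.6446 0.1745 0.1228]
t 10.65 phi 55.9 r 0.2081 z 0.1228 yaw 85.6 F [2.3 0.3 4.1] w -0.0 q1,q6 [ 0.16 -1.33]
shift tool [ 0.0104 -0.0033  0.0208] rotvec [-0.0005  0.0021 -0.0019] | shift in target frame [ 0.0104 -0.0033  0.0208]
```

Emit:
apply_moves --moves '[0.0,0.0012,0,0.0035,0,0,0,0.0,0.0013,0,0.0035,0,0,0,0.0,0.0015,0,0.0035,0,0,0,0.0,0.0015,0,0.003,0,0,0,0.0,0.0015,0,0.003,0,0,0,0.0,0.001,0,0.002,0,0,0,0.0,0,0,0.001,0,0,0,0.0,0,0,0.001,0,0,0]'

```text
clock: 11.32
position: [0.6352, 0.1751, 0.1004]
ee_rot: [0.001, 0.038, 0.999, -0.0]
contact_force: [0.7, -0.4, 10.8]
width: 0.0006
```

```bash
python3 -c "
from h import *
arc([.102]);tgt([.634,.172,.102],85.7)
from rig import imaging
import cv2
for n in ('scene','side'):
    d=imaging.get_image(n); np.savez(n+'6.npz',**d); cv2.imwrite('pics/%s6.png'%n,d['image'][:,:,::-1])
a=cv2.imread('pics/scene6.png')[150:330,230:440];b=cv2.imread('pics/side6.png')[110:290,180:390]
cv2.imwrite('pics/c6.png',cv2.resize(np.hstack([a,b]),None,fx=1.9,fy=1.9,interpolation=2))
"
```

```text
t 11.32 phi 58.2 r 0.2035 z 0.1004 yaw 85.6 F [ 0.7 -0.4 10.8] w 0.0006 q1,q6 [ 0.16 -1.33]
z 0.1004 x want 0.633 tip deg 57.0
z 0.102 x want 0.6332 tip deg 56.8
pos [0.6352 0.1751 0.1004]
t 11.32 phi 58.2 r 0.2035 z 0.1004 yaw 85.6 F [ 0.7 -0.4 10.8] w 0.0006 q1,q6 [ 0.16 -1.33]
shift tool [ 0.001  -0.0032 -0.0016] rotvec [-0.0008  0.0016 -0.0018] | shift in target frame [ 0.001  -0.0032 -0.0016]
```

View pics/c6.png

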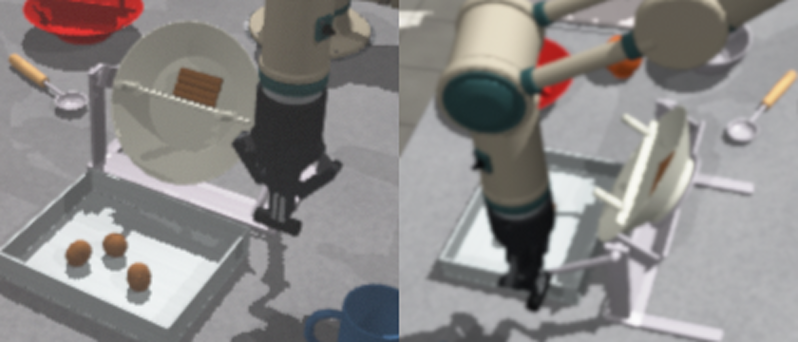

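At the full-tip stop, all three walnuts are in the tin and both sticks are behind the dividing wall in the dish. I'll hold briefly, then let it come back slowly.

Emit:
apply_moves --moves '[0.0,0,0,0,0,0,0,0.0,0,0,0,0,0,0,0.0,0,0,0,0,0,0,0.0,0,0,0,0,0,0,0.0,0,0,-0.002,0,0,0,0.0,-0.001,0,-0.003,0,0,0,0.0,-0.001,0,-0.003,0,0,0,0.0,-0.001,0,-0.003,0,0,0]'

```text
clock: 12.08
position: [0.6361, 0.175, 0.1112]
ee_rot: [-0.002, 0.038, 0.999, -0.001]
contact_force: [1.2, -0.6, 2.3]
width: 0.0004
```

```bash
python3 -c "
from h import *
arc([.13,.15])"
```

```text
t 12.08 phi 58.0 r 0.2038 z 0.1112 yaw 85.6 F [ 1.2 -0.6  2.3] w 0.0004 q1,q6 [ 0.16 -1.33]
z 0.1112 x want 0.6383 tip deg 51.3
z 0.13 x want 0.6455 tip deg 40.8
z 0.15 x want 0.6492 tip deg 30.2
pos [0.6361 0.175  0.1112]
```

Emit:
apply_moves --moves '[0.0,-0.002,0,-0.003,0,0,0,0.0,-0.0015,0,-0.003,0,0,0,0.0,-0.0015,0,-0.003,0,0,0,0.0,-0.001,0,-0.003,0,0,0,0.0,-0.001,0,-0.003,0,0,0,0.0,-0.001,0,-0.003,0,0,0,0.0,-0.0005,0,-0.003,0,0,0,0.0,-0.0005,0,-0.003,0,0,0]'

```text
clock: 12.75
position: [0.6425, 0.1746, 0.1366]
ee_rot: [-0.006, 0.038, 0.999, -0.001]
contact_force: [-0.5, 0.7, 1.0]
width: 0.0002
```

```bash
python3 -c "
from h import *
arc([.15,.17,.19])"
```

```text
t 12.75 phi 56.4 r 0.207 z 0.1366 yaw 85.6 F [-0.5  0.7  1. ] w 0.0002 q1,q6 [ 0.16 -1.33]
z 0.1366 x want 0.6472 tip deg 37.3
z 0.15 x want 0.6492 tip deg 30.2
z 0.17 x want 0.6492 tip deg 19.8
z 0.19 x want 0.6455 tip deg 9.2
pos [0.6425 0.1746 0.1366]
```

Emit:
apply_moves --moves '[0.0,-0.003,0,-0.002,0,0.002,0,0.0,-0.002,0,-0.003,0,0.002,0,0.0,-0.001,0,-0.003,0,0.002,0,0.0,-0.001,0,-0.003,0,0.001,0,0.0,-0.0005,0,-0.003,0,0.001,0,0.0,0,0,-0.003,0,0,0,0.0,0,0,-0.003,0,0,0,0.0,0,0,-0.003,0,0,0]'

```text
clock: 13.42
position: [0.6497, 0.1737, 0.1606]
ee_rot: [-0.013, 0.038, 0.999, -0.001]
contact_force: [-1.1, -1.0, 1.0]
width: -0.0001
```

```bash
python3 -c "
from h import *
arc([.17,.19,.207])"
```

```text
t 13.42 phi 54.6 r 0.2103 z 0.1606 yaw 85.6 F [-1.1 -1.   1. ] w -0.0001 q1,q6 [ 0.16 -1.34]
z 0.1606 x want 0.6497 tip deg 24.7
z 0.17 x want 0.6492 tip deg 19.8
z 0.19 x want 0.6455 tip deg 9.2
z 0.207 x want 0.6392 tip deg -0.3
pos [0.6497 0.1737 0.1606]
```

Emit:
apply_moves --moves '[0.0,0,0,-0.003,0,-0.003,0,0.0,0,0,-0.003,0,-0.003,0,0.0,0.0005,0,-0.003,0,-0.003,0,0.0,0.0005,0,-0.003,0,-0.003,0,0.0,0.0005,0,-0.003,0,-0.003,0,0.0,0.0005,0,-0.003,0,-0.003,0,0.0,0.0005,0,-0.003,0,-0.003,0,0.0,0.0005,0,-0.003,0,-0.003,0]'

```text
clock: 14.08
position: [0.6471, 0.1738, 0.1869]
ee_rot: [0.001, 0.038, 0.999, -0.002]
contact_force: [0.6, 0.5, 1.2]
width: 0.0001
```

```bash
python3 -c "
from h import *
arc([.19,.207])"
```

```text
t 14.08 phi 55.2 r 0.2089 z 0.1869 yaw 85.6 F [0.6 0.5 1.2] w 0.0001 q1,q6 [ 0.16 -1.33]
z 0.1869 x want 0.6464 tip deg 10.8
z 0.19 x want 0.6455 tip deg 9.2
z 0.207 x want 0.6392 tip deg -0.3
pos [0.6471 0.1738 0.1869]
```

Emit:
apply_moves --moves '[0.0,0.001,0,-0.003,0,0,0,0.0,0.001,0,-0.003,0,0,0,0.0,0.001,0,-0.003,0,0,0,0.0,0.001,0,-0.003,0,0,0,0.0,0.001,0,-0.003,0,0,0,0.0,0.001,0,-0.003,0,0,0,0.0,0,0,-0.006,0,0,0,0.0,0,0,-0.01,0,0,0]'

```text
clock: 14.75
position: [0.6393, 0.1743, 0.2224]
ee_rot: [-0.001, 0.038, 0.999, -0.002]
contact_force: [-0.1, 0.7, 0.3]
width: 0.0
```

Emit:
apply_moves --moves '[0.0,0,0,-0.01,0,0,0,0.0,0,0,-0.015,0,0,0,0.0,0,0,-0.02,0,0,0,0.0,0,0,-0.02,0,0,0,0.0,0,0,-0.01,0,0,0,0.0,0,0,0,0,0,0,0.0,0,0,0,0,0,0,0.0,0,0,0,0,0,0]'

```text
clock: 15.42
position: [0.6411, 0.1748, 0.3097]
ee_rot: [0.004, 0.038, 0.999, -0.001]
contact_force: [-0.2, -0.6, 0.2]
width: 0.0
```

```bash
python3 -c "
from h import *
np.set_printoptions(precision=4,suppress=True)
ph()
from rig import imaging
import cv2
for n in ('scene','side','wrist'):
    d=imaging.get_image(n); np.savez(n+'7.npz',**d); cv2.imwrite('pics/%s7.png'%n,d['image'][:,:,::-1])
wallyaw('wrist7')
for n,(x0,x1,y0,y1) in [('scene',(355,400,212,245)),('side',(228,262,218,252))]:
    d=load(n+'7'); P=pts(d)
    k=np.zeros(P.shape[:2],bool); k[y0:y1,x0:x1]=d['image'][y0:y1,x0:x1].max(-1)<70
    k&=(P[...,2]>.15)&(P[...,2]<.22); Q=P[k]; print(n,k.sum(),np.nanmean(Q,0))
"
```

```text
t 15.42 phi 56.8 r 0.2063 z 0.3097 yaw 85.6 F [-0.2 -0.6  0.2] w 0.0 q1,q6 [ 0.16 -1.33]
wall 825 [ 0.5298 -0.0047] angle 86.68057110923516 offset of C 0.0021699570005729255
scene 199 [0.6475 0.1718 0.2008]
side 179 [0.6391 0.1768 0.2055]
```

View pics/scene7.png

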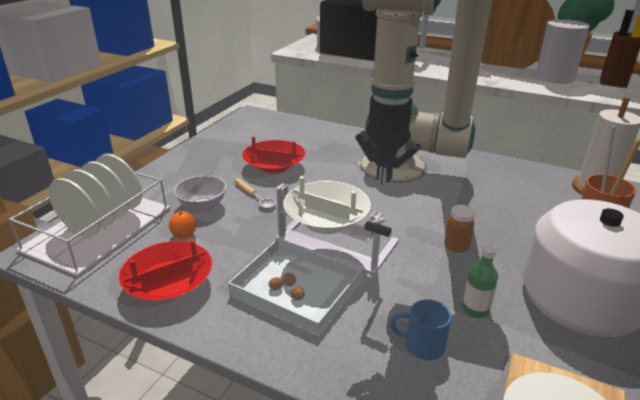

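View pics/side7.png

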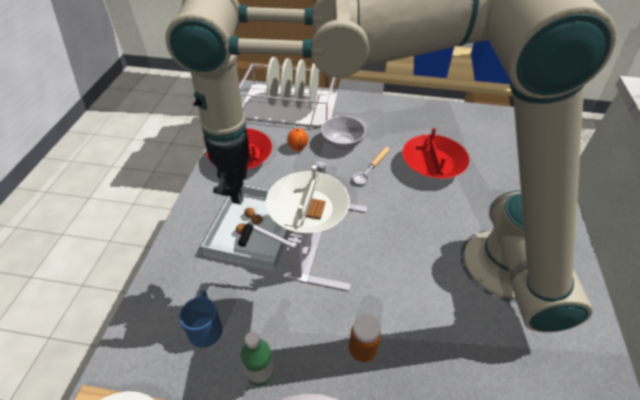

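View pics/wrist7.png

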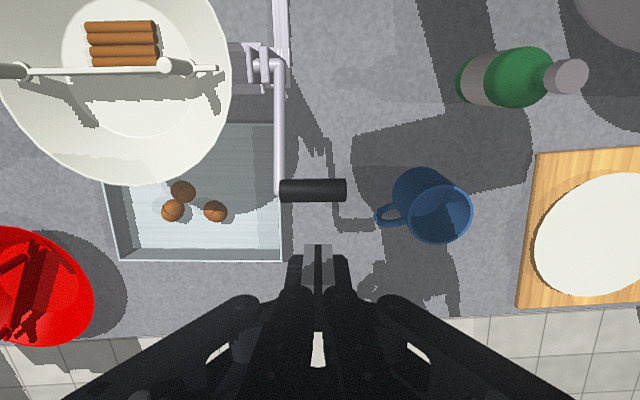

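The wrist view shows three walnuts in the tin at (182,190), (172,210) and (215,210), and both sticks in the dish at (120,42). The handle is back at its rest position. I'll check that the dish is level, then hand in.

Emit:
apply_moves --moves '[0.0,0,0,0,0,0,0,0.0,0,0,0,0,0,0,0.0,0,0,0,0,0,0,0.0,0,0,0,0,0,0,0.0,0,0,0,0,0,0,0.0,0,0,0,0,0,0,0.0,0,0,0,0,0,0,0.0,0,0,0,0,0,0]'

```text
clock: 16.23
position: [0.6394, 0.1744, 0.3045]
ee_rot: [-0.001, 0.038, 0.999, -0.002]
contact_force: [0.5, 0.5, -0.2]
width: 0.0001
```

```bash
python3 -c "
from h import *
np.set_printoptions(precision=4,suppress=True)
s,R=ph(); print('qd',abs(s['qd']).max())
from rig import imaging, workorder
d=imaging.get_image('side'); P=pts(d)
def plane(P):
    m=(P[...,2]>.1495)&(P[...,2]<.157)&(abs(np.hypot(P[...,0]-C[0],P[...,1]-C[1])-.104)<.006)
    Q=P[m]; return len(Q),np.linalg.lstsq(np.c_[Q[:,:2]-C,np.ones(len(Q))],Q[:,2],rcond=None)[0]
print(plane(P),plane(pts(load('side0'))))
m=(P[...,2]>.195)&(P[...,2]<.215)&(np.hypot(P[...,0]-C[0],P[...,1]-C[1])<.085)
for sg in (1,-1): Q=P[m&(np.sign(P[...,1])==sg)]; print('peg',len(Q),Q.mean(0) if len(Q) else '', Q[:,2].max() if len(Q) else '')
# bystander change
a=load('side0');Pa=pts(a)
for n,(u,v) in dict(mug=(200,330),sauce=(257,355),jar=(365,345),bowl=(343,130),spoon=(372,165)).items(): print(n,np.abs(d['image'][v-6:v+7,u-6:u+7].astype(int)-a['image'][v-6:v+7,u-6:u+7]).mean())
"
```

```text
t 16.23 phi 57.1 r 0.2051 z 0.3045 yaw 85.6 F [ 0.5  0.5 -0.2] w 0.0001 q1,q6 [ 0.16 -1.33]
qd 0.0028230971180307585
(464, array([-0.0057,  0.0035,  0.1536])) (472, array([-0.0041,  0.0044,  0.1535]))
peg 25 [0.5358 0.0742 0.2034] 0.20765213326185464
peg 25 [ 0.5275 -0.0656  0.2028] 0.20850186714825905
mug 2.6863905325443787
sauce 1.9861932938856015
jar 6.368836291913215
bowl 11.966469428007889
spoon 3.9960552268244576
```

```bash
python3 -c "
from rig import workorder
print(workorder.sign_off())"
```

```text
the job is handed in; nothing more can be done
None
```

The job is handed in: all three walnuts are in the tin and both cinnamon sticks are still in the dish. I held one peg loosely between the fingers and turned the dish about 153° anticlockwise until the walnuts faced the tin. Then I pressed the handle down along its arc to the full-tip stop, held it there briefly, and let it come back slowly.

**Final checks:**
- **Contents:** the pictures show three walnuts in the tin and both sticks in the dish. The sticks were also in place in the pictures before the tip and at full tip.
- **Level:** the handle is back at its rest position, both peg tops are level, and the rim plane is level to within 0.4° of the start.
- **Forces and time:** the highest force I read was about 11 N, at the full-tip stop, though I only read it between moves. The robot was clear of everything, and the clock read about 16 s.

**Weak spots:**
- **Facing direction:** the stand's direction came out between −3.5° and −5.2° depending on the method. I aimed for −4.2°, and the dish ended about 1° off that.
- **Bystanders:** they look unmoved in the pictures. Comparing pixels before and after gave small differences, largest at the bowl and smaller at the jar. I put this down to the arm's changed position and shadows, but did not measure those objects' positions.

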